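# Close up the ink bottle rack

## Task

Close up the row of ink bottles in the oak rack: with the fingertips behind the last bottle, push the whole row along the rack together until the leading bottle stands fully home against the dark stop block, with no gaps left, so that the open end is free for new bottles. Push gently - the glass must not be struck, squeezed, lifted or tipped, and the row must stay together on the way - and leave the water pot, the pigment jar and the seal where they stand.

Things in the scene. Friction and masses are not known exactly. Their poses are not given: they have to be found in the camera images.
- rack: Oak ink rack fixed to the desk: base board 64 wide (x), 400 long (y), 8 thick; its upper face is the channel floor. Two side rails, 8 thick, stand 12 above the floor (tops 20 above the desk). The channel between them is 43 wide and runs along the rack's own y. Origin: centre of the underside, on the desk; z up. One end (+y or -y) has the stop block, the other is open.
- stop: Dark wood stop block, rigid, fixed across one end of the rack: 64 wide (x), 16 thick along the rack (y), 36 tall, top 44 above the desk. Origin: centre of its underside, on the channel floor, 192 from the rack's centre; axes as the rack's. The face towards the bottles is 8 from its origin. Pushed home, the five bottles' centres lie 28, 68, 108, 148 and 188 from its origin.
- mouth: Brass threshold strip, 42 x 16 and 0.6 thick, let in flush at the open end of the rack (no obstacle), with two dark empty peg holes in the rails beside it. Origin: its centre, on the channel floor, 192 from the rack's centre, opposite the stop block.
- ink_blue: Square glass bottle of blue ink, loose, 70 to 140 g: body 40 x 40 x 34 tall, black cap 29 across with a blue disc on top, 50 tall in all. Origin: centre of its underside, on the channel floor 8 above the desk; axes as the rack's. One of five that stand touching, in any order, in a row 201 long whose leading face starts 43 to 124 from the stop block. The whole row slides at 1 to 4 N.
- ink_red: Square glass bottle of red ink, loose, 70 to 140 g: body 40 x 40 x 34 tall, black cap 29 across with a red disc on top, 50 tall in all. Origin: centre of its underside, on the channel floor 8 above the desk; axes as the rack's. One of five that stand touching, in any order, in a row 201 long whose leading face starts 43 to 124 from the stop block. The whole row slides at 1 to 4 N.
- ink_green: Square glass bottle of green ink, loose, 70 to 140 g: body 40 x 40 x 34 tall, black cap 29 across with a green disc on top, 50 tall in all. Origin: centre of its underside, on the channel floor 8 above the desk; axes as the rack's. One of five that stand touching, in any order, in a row 201 long whose leading face starts 43 to 124 from the stop block. The whole row slides at 1 to 4 N.
- ink_black: Square glass bottle of black ink, loose, 70 to 140 g: body 40 x 40 x 34 tall, black cap 29 across with a black disc on top, 50 tall in all. Origin: centre of its underside, on the channel floor 8 above the desk; axes as the rack's. One of five that stand touching, in any order, in a row 201 long whose leading face starts 43 to 124 from the stop block. The whole row slides at 1 to 4 N.
- ink_ochre: Square glass bottle of ochre ink, loose, 70 to 140 g: body 40 x 40 x 34 tall, black cap 29 across with an ochre disc on top, 50 tall in all. Origin: centre of its underside, on the channel floor 8 above the desk; axes as the rack's. One of five that stand touching, in any order, in a row 201 long whose leading face starts 43 to 124 from the stop block. The whole row slides at 1 to 4 N.
- water_pot: Bystander: white ceramic cup, 64 across, 65 tall, loose on the desk beside the rack, at least 100 from the rack's centre line. Origin: centre of its underside.
- pigment_jar: Bystander: small blue round jar with paper band and cork lid, 46 across, 60 tall, loose on the desk beside the rack, at least 100 from the rack's centre line. Origin: centre of its underside.
- seal: Bystander: upright seal stamp with brass foot and dark wooden handle, 28 across, 70 tall, loose on the desk beside the rack, at least 100 from the rack's centre line. Origin: centre of its underside.

How it is judged:
By the outcome, as a careful person would: the job done as asked, in the order asked, and still so for the second after the job is handed in, with the robot touching nothing.
It also fails if it takes over 40 s, if anything falls off the work surface, if the arm or the gripper's body presses on something with over 40 N, if the wrist force passes 120 N, or if a joint passes its speed limit or range.

## Robot

A 6-joint arm with a two-finger parallel gripper is mounted at the origin on the work surface. World frame = base frame: x ahead of the robot, y to its left, z up, the work surface at z = 0. Lengths are in m, angles in rad, forces in N, time in s.
With the tool pointing down it reaches from about 0.275 to 0.875 m from the base axis. Payload 12.5 kg.
Tool frame: the origin (TCP) lies on the centre line of the jaws, within the pads' length; the fingertips stand r.finger_overhang ahead of it and the grasp point (between the pads) lies 3 mm ahead of it (r.finger_overhang is the distance from the TCP to the fingertips, in m); z points along the fingers, y is the line along which they close (so a half turn about z gives the same grasp; the last joint's range is limited). The gripper opens to 85 mm and grips with 20 to 120 N. Pads are 22 mm wide; open, the fingers measure 114 mm over their backs; the gripper's body (76 mm by 85 mm) begins 54 mm behind the grasp point. The pads swing forward as they close: fully open they stand 13 mm farther back than shut.
Start: joints at [-1.35, 0.351, 1.652, -0, 1.139, -0.085], TCP at [0.166, -0.524, 0.233] pointing down, gripper open.
Joint ranges: [-2.75, 2.75], [-0.79, 2.1], [0.01, 2.65], [-1.57, 4.71], [0.07, 3.14], [-2.87, 2.87]. Speed limits (rad/s): [2.22, 2.22, 2.79, 3.14, 3.14, 3.14].

## Interface

Orientations are given as a unit quaternion [x, y, z, w].
In Python, from cell import r, optics gives the robot as it stands. The module is installed in compiled form; this text tells all that it offers. Calls block until the motion is done:
- r.move_to(position, orientation): joint-space move of the TCP to a pose.
- r.move_linear(position, rot=None, vel=0.15): straight line of the TCP; rot=None keeps the orientation; vel is the mean speed in m/s.
- r.set_joints(angles): joint-space move.
- r.set_gripper(opening, squeeze=None): opening from 0.0 (shut) to 1.0 (fully open); squeeze is the grip in N (None keeps the last); returns when the fingers have stopped.
- r.sleep(seconds).
- r.inverse_kinematics(position, orientation): joint angles nearest the present ones, or None.
- optics.get_image(name): name is "side" or "top"; returns a dict with "pixels" (400x640x3 uint8, red, green, blue), "depth" (400x640 float32, m along the optical axis (not along the pixel's ray), 0 where there is no reading), "fx", "fy", "cx", "cy" (pixels), "camera_from_world" (4x4, takes a point from world to camera coordinates). Camera axes: x right, y down, z forward; pixel columns grow to the right and rows downward; lengths in m; the calibration is good to about 2 mm. A picture is of the moment at which its call begins.
A pose or a line that the arm cannot do raises r.PlanningError and nothing moves.
- r.hand_in(): hands the job in; it is judged then, once.
Readings, each from a call of its own:
- r.current_t(): time.
- r.current_q(): joint angles.
- r.current_qvel(): joint speeds.
- r.current_effort(): joint torques, N m.
- r.current_tool_pos(): TCP position.
- r.current_ee_rot(): TCP orientation.
- r.current_contact_force(): force on the tool from outside, world axes, zero at the start.
- r.current_torque(): the same for the moment, N m.
- r.current_opening(): opening from 0.0 (shut) to 1.0 (fully open).
- r.current_finger_force(): force on a finger pad.
Only numpy, scipy, OpenCV 4.12 (cv2) and the standard library are available. Lean on these libraries where they do the work, as an engineer would, in place of code of your own. Each camera call takes 0.05 s, during which the arm holds its last target. There are 200 camera calls.

## Working session

There is one attempt and no reset: what is moved stays moved. The work goes in short steps, each a Python script; the robot and the scene stay as the last script left them, time stands still between calls to the robot, and variables do not carry over. Pictures are saved under pics/ and viewed, at most 10 in all, crops included, and the job is handed in when it is done.

```bash
mkdir -p pics
python3 - <<'E'
from cell import r, optics
import cv2, pickle
d={}
for n in("top","side"):
    i=optics.get_image(n); d[n]=i
    cv2.imwrite(f"pics/{n}0.png",i["pixels"][:,:,::-1])
    print(n,i["fx"],i["fy"],i["cx"],i["cy"],i["camera_from_world"].round(3).tolist(), (i["depth"]>0).mean())
pickle.dump(d,open("d0.pkl","wb"))
print(r.finger_overhang,r.current_t(),r.current_ee_rot(),r.current_opening())
E
```

```text
top 414.86616221356905 414.86616221356905 323.72439909621863 204.31307058950236 [[0.011, -1.0, 0.002, 0.021], [-0.996, -0.012, -0.085, 0.583], [0.085, -0.001, -0.996, 0.729], [0.0, 0.0, 0.0, 1.0]] 0.996
side 391.7752322693056 391.7752322693056 319.13727580633787 204.61166291817437 [[0.846, -0.534, -0.013, -0.474], [-0.286, -0.433, -0.855, 0.217], [0.451, 0.726, -0.519, 0.512], [0.0, 0.0, 0.0, 1.0]] 0.9959140625
0.022 0.1 [ 9.88334027e-01  1.52300935e-01 -3.83027881e-05 -5.24954910e-04] 1.0014915556802877
```

View pics/top0.png

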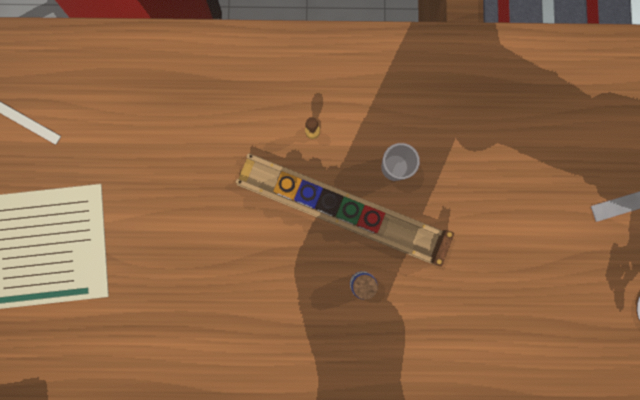

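View pics/side0.png

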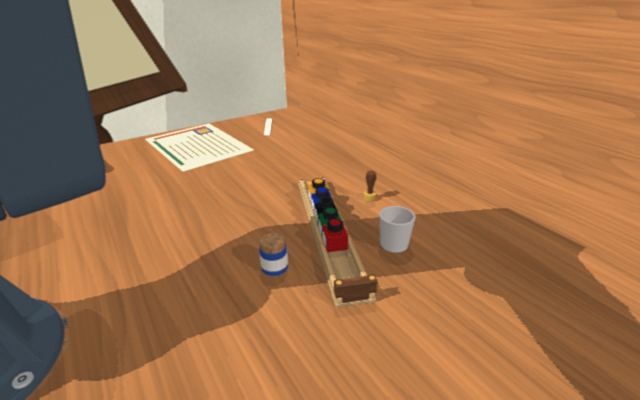

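The top view shows the mouth at about (247,170) and the stop at about (441,247). Between them stand ochre (287,184), blue, black, green and red (372,218). The seal is at (312,128), the pot at (400,162) and the jar at (364,286). In the side view the stop is nearest the camera, and the row has a free gap in front of red.

```bash
cat > h.py <<'E'
import numpy as np, cv2
def ray(im,uv,z):
    """intersect pixel rays with the plane at height z"""
    uv=np.atleast_2d(uv).astype(float); T=im["camera_from_world"]; R=T[:3,:3]; c=-R.T@T[:3,3]
    d=np.c_[(uv[:,0]-im["cx"])/im["fx"],(uv[:,1]-im["cy"])/im["fy"],np.ones(len(uv))]@R
    return c+d*((z-c[2])/d[:,2])[:,None]
def world(im):
    v,u=np.mgrid[:400,:640]; D=im["depth"]; T=im["camera_from_world"]
    P=np.dstack([(u-im["cx"])/im["fx"]*D,(v-im["cy"])/im["fy"]*D,D])-T[:3,3]
    return P@T[:3,:3]
E
python3 - <<'E'
import pickle; from h import *
d=pickle.load(open("d0.pkl","rb"))
for n in d:
    im=d[n]; W=world(im); z=W[...,2]; m=(z>.012)&(z<.09)&(W[...,0]>.25)&(W[...,0]<.85)&(abs(W[...,1]+0.0)<.35)&(im["depth"]>0)
    k,l,s,c=cv2.connectedComponentsWithStats(m.astype(np.uint8))
    for i in range(1,k):
        if s[i,4]>40:
            P=W[l==i]; print(n,s[i],P.min(0).round(3),P.max(0).round(3))
            if n=="top": print(cv2.minAreaRect(P[:,:2].astype(np.float32)*1000))
im=d["top"];W=world(im); W2=W[...,2]
print("desk z",np.median(W2[300:390,400:600]))
cv2.imwrite("pics/top1.png",cv2.resize(im["pixels"][140:280,225:465,::-1],None,fx=3.3,fy=3.3,interpolation=2))
h=cv2.cvtColor(im["pixels"],cv2.COLOR_RGB2HSV)
for nm,(u,v) in dict(ochre=(287,184),blue=(308,193),black=(330,202),green=(351,210),red=(372,218)).items():
    m=(W2[v-13:v+14,u-13:u+14]>.053); ys,xs=np.nonzero(m); print(nm,m.sum(),ray(im,[xs.mean()+u-13,ys.mean()+v-13],.058).round(4),np.median(W2[v-13:v+14,u-13:u+14][m]).round(4))
E
```

```text
top [305 117  15  21 242] [0.709 0.038 0.012] [0.732 0.064 0.07 ]
((720.9368896484375, 50.71802520751953), (23.091808319091797, 26.27899742126465), 0.4854939579963684)
top [382 143  37  38 711] [ 0.626 -0.136  0.012] [ 0.689 -0.075  0.069]
((657.5347900390625, -105.16434478759766), (62.02224349975586, 61.34231185913086), 1.2712855339050293)
top [ 235  154  219  113 4931] [ 0.475 -0.201  0.012] [0.675 0.191 0.064]
((576.8463745117188, -5.7659454345703125), (399.8126220703125, 64.17216491699219), 68.61402130126953)
top [350 272  27  28 600] [ 0.417 -0.065  0.012] [ 0.462 -0.021  0.064]
((440.5822448730469, -42.95857238769531), (42.980926513671875, 44.79267883300781), 44.68353271484375)
side [364 170  13  28 247] [0.712 0.035 0.012] [0.738 0.064 0.071]
side [ 300  176   78  128 3458] [ 0.477 -0.203  0.012] [0.678 0.192 0.061]
side [ 380  206   36   43 1254] [ 0.627 -0.138  0.012] [ 0.691 -0.075  0.067]
side [260 233  28  39 938] [ 0.418 -0.069  0.012] [ 0.464 -0.024  0.063]
desk z 0.0004288271929767987
ochre 219 [[0.615  0.0922 0.058 ]] 0.0575
blue 217 [[0.6001 0.0552 0.058 ]] 0.0578
black 221 [[0.5853 0.0174 0.058 ]] 0.0577
green 219 [[ 0.5709 -0.0195  0.058 ]] 0.0576
red 214 [[ 0.5568 -0.0559  0.058 ]] 0.0579
```

View pics/top1.png

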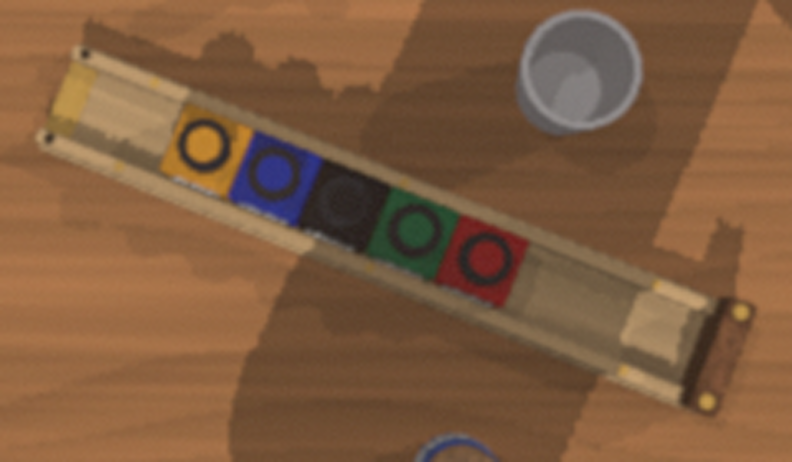

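The rack axis runs along (-.365,-.931) towards the stop, with a gap of about 110 mm. I'll hover behind ochre, shut the fingers and check the actual fingertip height.

```bash
cat >> h.py <<'E'
U=np.array([-np.cos(np.radians(68.5)),-np.sin(np.radians(68.5)),0]); C=np.array([.5773,-.0055,0])
Q=[np.cos(np.radians(34.25)),np.sin(np.radians(34.25)),0,0]
def P(s,z): return C+U*s+[0,0,z]
E
python3 - <<'E'
from cell import r, optics; from h import *
r.set_gripper(0.0)
r.move_to(P(-.160,.12),Q)
print(r.current_t(),r.current_tool_pos(),r.current_q(),r.current_contact_force(),r.current_opening())
im=optics.get_image("side"); cv2.imwrite("pics/side1.png",cv2.resize(im["pixels"][60:260,200:450,::-1],None,fx=3,fy=3))
W=world(im); p=r.current_tool_pos(); m=(np.linalg.norm(W[...,:2]-p[:2],axis=2)<.04)&(W[...,2]>.06)&(W[...,2]<.16)
L=W[m]-p; s=L@U; t=L[:,:2]@[-U[1],U[0]]
for a in np.arange(-.05,.04,.005):
    k=(L[:,2]>=a)&(L[:,2]<a+.005)
    if k.sum()>3: print(round(a,3),k.sum(),s[k].min().round(4),s[k].max().round(4),t[k].min().round(4),t[k].max().round(4))
E
```

```text
3.7667 [0.63616988 0.14259322 0.12016124] [ 1.49148471e-01  6.55322281e-01  1.46055392e+00 -9.87930892e-05
  1.02543569e+00  5.25529496e-01] [-1.09691137 -0.60898567  0.66674009] -0.0004058222183251713
-0.0 9 -0.0002 0.014 -0.0054 0.0057
0.005 24 0.0054 0.0123 -0.0108 0.0132
0.01 29 0.0031 0.0131 -0.0122 0.0129
0.015 29 0.0049 0.0129 -0.0127 0.0135
0.02 30 -0.0079 0.0129 -0.0127 0.0132
0.025 34 -0.0057 0.0146 -0.0125 0.0131
0.03 30 -0.0045 0.0139 -0.0125 0.0134
0.035 33 -0.0037 0.014 -0.0121 0.0152
```

View pics/side1.png

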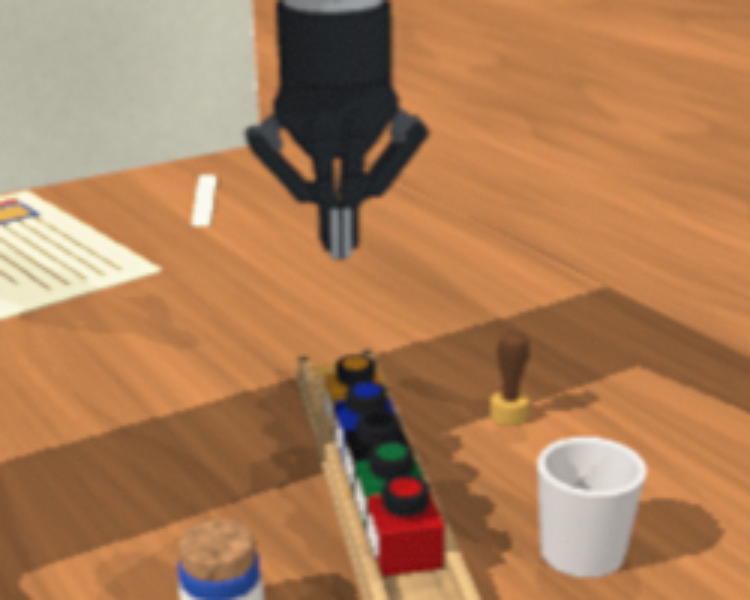

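The side view shows the shut fingertips at crop (340,258), which is about pixel (313,146), above and behind ochre. The depth puts the tips higher than r.finger_overhang implies, so I'll cross-check by projection.

Run:
```python
from cell import r, optics; from h import *
p=r.current_tool_pos(); print(p,r.current_q())
im=optics.get_image("side"); T=im["camera_from_world"]
for dz in(.02,0,-.022,-.035):
    c=T[:3,:3]@(p+U*.011+[0,0,dz])+T[:3,3]; print(dz,im["fx"]*c[0]/c[2]+im["cx"],im["fy"]*c[1]/c[2]+im["cy"],c[2])
W=world(im)
for v in range(120,156,3): print(v,[ (W[v,u]-p).round(3).tolist() for u in (309,314)],im["pixels"][v,313])
```

```text
[0.63613185 0.14265588 0.12015799] [ 1.49248145e-01  6.55311207e-01  1.46058349e+00 -8.63528538e-05
  1.02547246e+00  5.25519061e-01]
0.02 313.2249101221014 137.32836160598887 0.8207142200421305
0 313.4203082142897 146.22670624123668 0.8310934589788683
-0.022 313.6296855058567 155.761657572094 0.8425106218092799
-0.035 313.7507622999697 161.2754424268124 0.8492571271181596
120 [[-0.012, -0.008, 0.058], [0.008, 0.005, 0.051]] [72 55 44]
123 [[-0.011, -0.007, 0.052], [0.004, -0.002, 0.047]] [45 39 36]
126 [[-0.012, -0.008, 0.046], [0.001, -0.006, 0.043]] [52 43 38]
129 [[-0.012, -0.007, 0.039], [-0.0, -0.008, 0.037]] [44 45 48]
132 [[-0.011, -0.005, 0.031], [-0.001, -0.009, 0.031]] [74 75 78]
135 [[-0.01, -0.004, 0.024], [-0.002, -0.011, 0.025]] [79 82 84]
138 [[-0.01, -0.002, 0.017], [-0.003, -0.011, 0.019]] [80 82 86]
141 [[-0.009, -0.0, 0.01], [-0.002, -0.009, 0.011]] [80 82 85]
144 [[0.139, 0.252, -0.118], [-0.003, -0.011, 0.005]] [74 80 84]
147 [[0.127, 0.232, -0.117], [0.138, 0.223, -0.117]] [186 123  75]
150 [[0.117, 0.215, -0.118], [0.13, 0.209, -0.119]] [202 134  80]
153 [[0.106, 0.197, -0.118], [0.118, 0.189, -0.118]] [198 131  79]
```

Both pixels and depth put the fingertips within about 2 mm of the reported TCP height, not 22 mm below it. I'll go down in stages, re-measuring relative to the scene each time.

```bash
cat >> h.py <<'E'
def tip(im,p):
    """lowest grey finger pixels near the TCP: (height, front face s) by depth"""
    W=world(im); d=W-p; m=(abs(d@U-.008)<.012)&(abs(d[...,:2]@[-U[1],U[0]])<.014)&(d[...,2]>-.03)&(d[...,2]<.03)&(im["pixels"].astype(int).max(2)-im["pixels"].min(2)<16)&(im["pixels"].max(2)>60)
    q=W[m]; return m.sum(),np.percentile(q[:,2],2).round(4) if m.sum() else None,np.median((q-C)@U).round(4) if m.sum() else None
E
python3 - <<'E'
from cell import r, optics; from h import *
for z in(.065,.045):
    r.move_linear(P(-.160,z),vel=.08)
    p=r.current_tool_pos(); print(r.current_t(),p,r.current_contact_force())
    for n in("side","top"):
        im=optics.get_image(n); print(n,tip(im,p))
        if n=="side": cv2.imwrite(f"pics/s_{z}.png",cv2.resize(im["pixels"][120:270,230:430,::-1],None,fx=4,fy=4))
E
```

```text
4.7 [0.63625316 0.14341423 0.06536394] [-0.14437415 -0.46785882 -0.03181124]
side (np.int64(88), np.float64(0.0683), np.float64(-0.1495))
top (np.int64(0), None, None)
5.2 [0.63552994 0.14329401 0.04419586] [0.41614617 0.20610727 0.23615044]
side (np.int64(82), np.float64(0.0478), np.float64(-0.1496))
top (np.int64(0), None, None)
```

View pics/s_0.045.png

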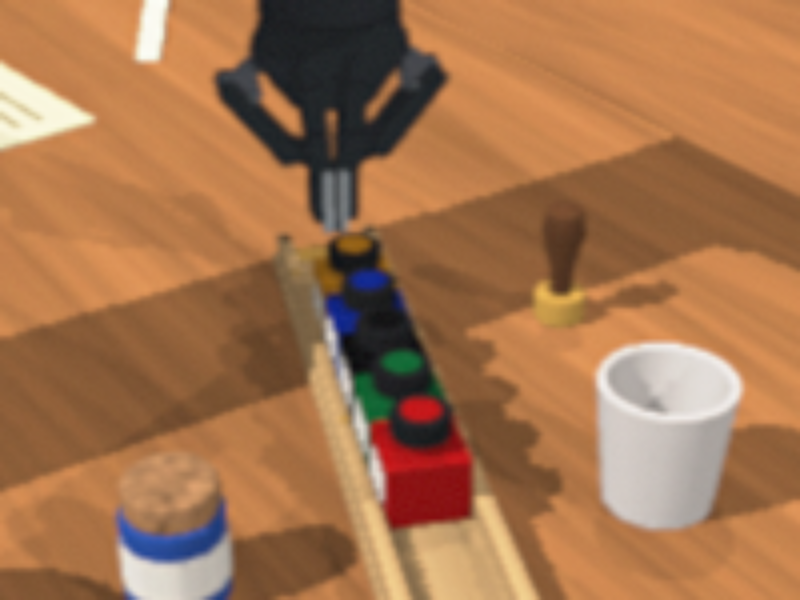

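The side view shows the tips centred on the rack line at crop (335,225), with nothing touching and the tips still well above the channel floor. I'll lower them under a force guard and then approach ochre until light contact.

Run:
```python
from cell import r, optics; from h import *
for z in(.034,.026,.020):
    r.move_linear(P(-.160,z),vel=.04)
    f=r.current_contact_force(); print(r.current_t(),r.current_tool_pos(),f)
    if f[2]>3: print("touch"); break
p=r.current_tool_pos(); im=optics.get_image("side"); print(tip(im,p))
cv2.imwrite("pics/s_low.png",cv2.resize(im["pixels"][120:270,230:430,::-1],None,fx=4,fy=4))
```

```text
5.725 [0.63577604 0.14335496 0.03368931] [-0.18669949  0.19571055 -0.01398366]
6.075 [0.6357398  0.14332625 0.02565662] [-0.1115671   0.73550754  0.12303989]
6.375 [0.63575252 0.14330934 0.01966835] [-0.65210283  0.27852976  0.50538707]
(np.int64(26), np.float64(0.0393), np.float64(-0.1497))
```

View pics/s_low.png

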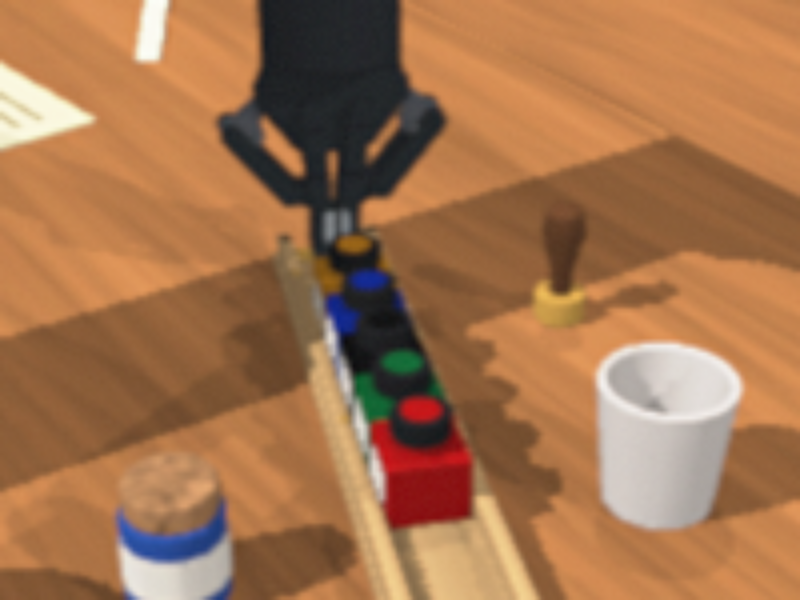

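The tips are now about 12 mm above the channel floor, between the rails and clear of ochre. Next is a slow push.

Run:
```python
from cell import r, optics; from h import *
for s,v in((-.139,.04),(-.130,.008),(-.115,.015)):
    r.move_linear(P(s,.020),vel=v)
    p=r.current_tool_pos(); print(r.current_t(),(p-C)@U,p[2],r.current_contact_force()@U,r.current_contact_force())
for n in("top","side"):
    im=optics.get_image(n)
    cv2.imwrite(f"pics/{n}_m.png",cv2.resize(im["pixels"][120:270,230:460,::-1],None,fx=3.4,fy=3.4))
```

```text
7.1 -0.13896403353509962 0.02009947304536605 -0.7083512851732914 [-0.05617617  0.7834546   0.35392387]
8.375 -0.12995022470229697 0.020001604862864023 0.15075375869329075 [ 0.13385107 -0.21475341  0.20819823]
9.525 -0.11491298157221683 0.020049071301751247 0.17806044746202854 [ 0.28418672 -0.30332105  0.1747238 ]
```

View pics/side_m.png

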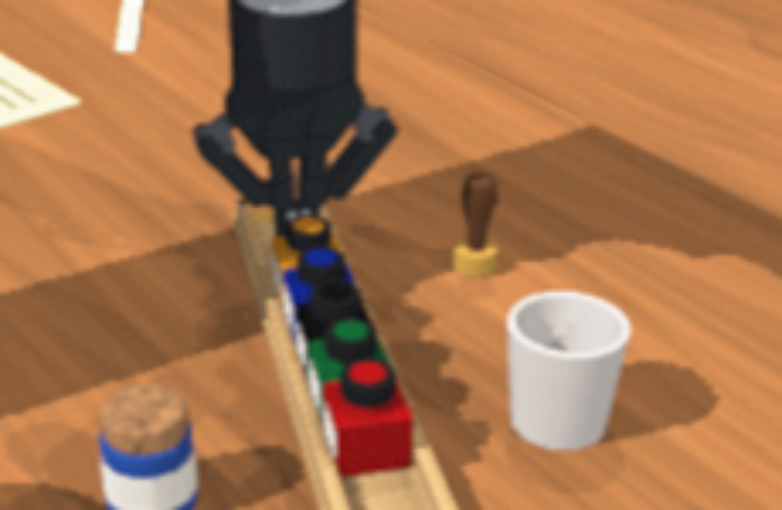

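The row has moved: red's lower edge is now near pixel (340,258), up from (337,251). It is upright and together, with the fingers behind ochre. I'll continue to just short of the stop, then finish in small force-guarded steps.

Run:
```python
from cell import r, optics; from h import *
r.move_linear(P(-.034,.020),vel=.018)
print(r.current_t(),r.current_contact_force()@U)
s=-.034
while s<-.018:
    s+=.0008; r.move_linear(P(s,.020),vel=.01)
    f=np.mean([r.current_contact_force()@U for _ in range(3)]); print(round(s,4),round(((r.current_tool_pos()-C)@U),4),f.round(2))
    if f<-6: break
print(r.current_t())
im=optics.get_image("side"); cv2.imwrite("pics/side_e.png",cv2.resize(im["pixels"][180:330,230:430,::-1],None,fx=4,fy=4))
```

```text
14.275 -1.8753461728647138
-0.0332 -0.0331 -0.46
-0.0324 -0.0323 -1.0
-0.0316 -0.0315 -0.61
-0.0308 -0.0307 -0.61
-0.03 -0.0299 -0.56
-0.0292 -0.0291 -1.24
-0.0284 -0.0284 -1.95
-0.0276 -0.0284 -7.94
16.275
```

View pics/side_e.png

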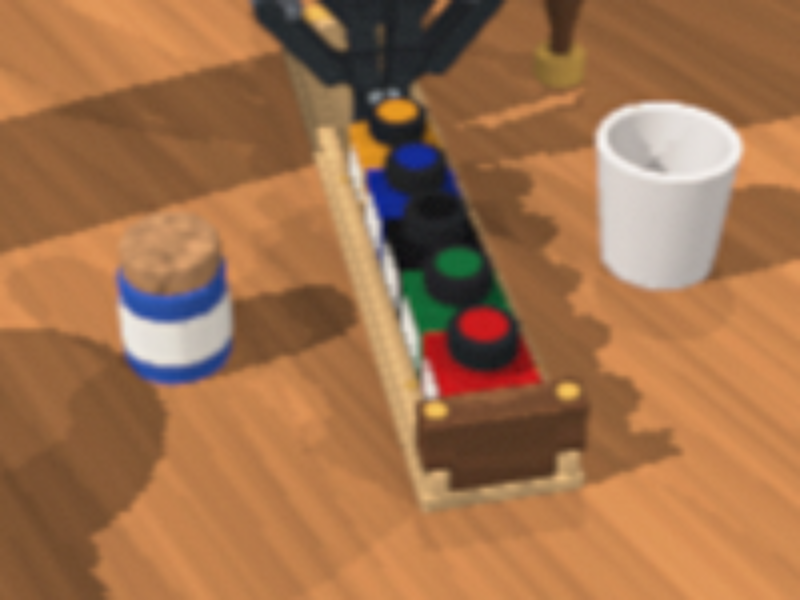

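The force jumped to 8 N with no further travel. The picture shows red against the dark block at crop (485,385) and all five bottles together and upright. I'll back off slowly, lift and check from above.

Run:
```python
from cell import r, optics; from h import *
r.move_linear(P(-.031,.020),vel=.01); r.move_linear(P(-.075,.020),vel=.05)
r.move_linear(P(-.11,.16),vel=.12); r.move_to(P(-.20,.25),Q)
print(r.current_t(),r.current_contact_force())
im=optics.get_image("top"); W2=world(im)[...,2]
cv2.imwrite("pics/top_e.png",cv2.resize(im["pixels"][140:280,225:465,::-1],None,fx=3.3,fy=3.3,interpolation=2))
T=im["camera_from_world"]
for k in(28,68,108,148,188):
    w=P(.192-k/1000,.058); c=T[:3,:3]@w+T[:3,3]; u=int(im["fx"]*c[0]/c[2]+im["cx"]);v=int(im["fy"]*c[1]/c[2]+im["cy"])
    a=W2[v-11:v+12,u-11:u+12]; m=cv2.connectedComponents((a>.053).astype(np.uint8))[1]; m=m==m[11,11]; y,x=np.nonzero(m)
    q=ray(im,[x.mean()+u-11,y.mean()+v-11],.058)[0]-C
    print(k,m.sum(),(.192-q@U).round(4)*1000,(q[:2]@[-U[1],U[0]]).round(4)*1000)
```

```text
19.775 [-0.08667888 -0.35035472 -0.47176791]
28 222 28.7 -0.4
68 219 68.3 -0.6
108 211 108.2 -0.4
148 216 148.10000000000002 -0.5
188 209 188.0 -0.9
```

View pics/top_e.png

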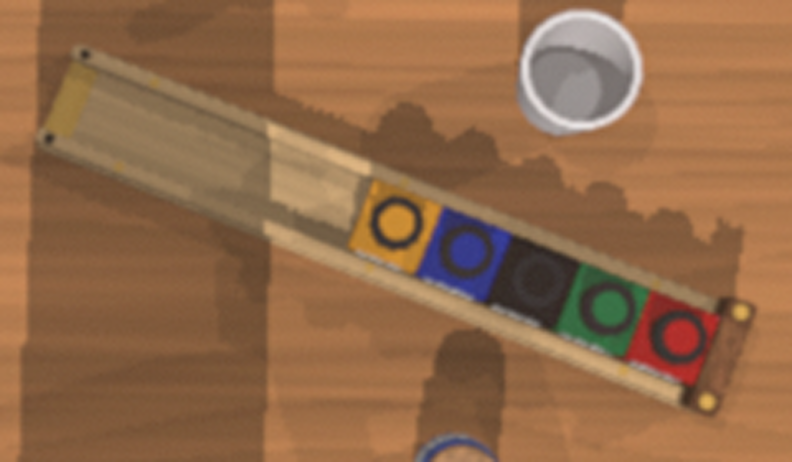

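The bottle centres measure 28.7, 68.3, 108.2, 148.1 and 188.0 mm from the stop's origin. The view shows red against the stop, no gaps, the pot and jar where they were and the arm clear.

```bash
python3 -c "
from cell import r
print(r.hand_in())"
```

```text
the job is handed in; nothing more can be done
None
```

I pushed the row home against the stop block: all five bottles stand within about 1 mm of their home positions with no visible gaps, and the job was handed in at about 20 s without touching the water pot, jar or seal.

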